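# Tip the dispensing carton onto its back and push it home

## Task

On the clinic counter a dispensing carton stands on end on the dark mat. Push it over with the fingers, towards the steel end stop, so that it lies flat on its back on the mat with its oval opening facing up, and push it along the mat until its end is flush against the stop. Only push it, never pick it up, and leave the jar, the small bottle and the small carton where they stand.

Things in the scene. Friction and masses are not known exactly. Their poses are not given: they have to be found in the camera images.
- rest: Dark rubber mat fixed to the counter, 400 (its x) x 180 (y) x 3 mm thick. Origin: middle of its underside, at counter height; z up, x along the mat towards the stop. The upright steel end stop is a plate fixed across the mat, 160 wide (y, centred), 6 thick, up to 58 mm above the counter; its smooth flat face looking to -x is at x = +125 mm. Behind it is only its 45 mm foot.
- stop_face (a point): Foot of the end stop's flat face, at mid width, at the height of the mat's upper surface (x = 125, y = 0, z = 3 mm in the rest's frame); same axes as the rest, x points into the stop.
- carton_center (a point): Centre of the loose white carton, 65 (its x) x 95 (y) x 160 mm (z), 0.15 to 0.31 kg. Starts upright on the mat (z up), 225 to 245 mm before the stop's face, within 12 mm of the mat's middle line, turned up to 12 degrees from it. Its dark oval opening, 36 x 96 mm, is on its -x face, turned away from the stop; its +x face, the back, looks to the stop.
- carton_top (a point): Middle of the carton's top end face (80 mm from its centre along its z, same axes), which must finally meet the stop. Pushed high on the opening's face the carton tips over its lower far edge and falls by itself after leaning about 22 degrees. On its back its x points down, its z to the stop, its upper side is 65 mm above the mat; the top then lies some 20 to 60 mm short of the stop.
- jar: Bystander: closed glass jar, 66 mm diameter, 100 mm tall, loose, on the counter beside the mat; origin at the centre of its underside.
- dropper: Bystander: small white bottle, 38 mm diameter, 95 mm tall, loose, on the counter beside the mat; origin at the centre of its underside.
- small_carton: Bystander: small plain white carton without opening, 42 x 65 x 100 mm tall, loose, on the counter beside the mat; origin at the centre of its underside.
There are look-alikes about, which are no part of the job. What is shaped like the part that bears carton_center but pink is not meant.

How it is judged:
By the outcome, as a careful person would: the job done as asked, in the order asked, and still so for the second after the job is handed in, with the robot touching nothing.
It also fails if it takes over 61 s, if anything falls off the work surface, if the arm or the gripper's body presses on something with over 40 N, if the wrist force passes 120 N, or if a joint passes its speed limit or range.

## Robot

A 6-joint arm with a two-finger parallel gripper is mounted at the origin on the work surface. World frame = base frame: x ahead of the robot, y to its left, z up, the work surface at z = 0. Lengths are in m, angles in rad, forces in N, time in s.
With the tool pointing down it reaches from about 0.375 to 0.975 m from the base axis. Payload 3.8 kg.
Tool frame: the origin (TCP) lies midway between the tips of the shut fingers; the grasp point (between the pads) lies 19 mm behind it; x points along the fingers, z is the direction in which the jaws open and shut, and the axes are right-handed (so a half turn about x gives the same grasp; the last joint's range is limited). The gripper opens to 85 mm and grips with 20 to 120 N. Pads are 22 mm wide; open, the fingers measure 114 mm over their backs; the gripper's body (76 mm by 85 mm) begins 54 mm behind the grasp point. The pads swing forward as they close: fully open they stand 13 mm farther back than shut.
Start: joints at [1.086, 0.264, 1.604, -0, 1.274, -0.037], TCP at [0.292, 0.608, 0.197] pointing down, gripper open.
Joint ranges: [-2.63, 2.63], [-0.94, 2.18], [0.31, 2.57], [-1.31, 4.45], [0, 2.66], [-2.55, 2.55]. Speed limits (rad/s): [2.57, 2.57, 3.14, 3.14, 3.14, 3.14].

## Interface

Orientations are given as a rotation vector (axis times angle).
In Python, from workcell import * gives the robot as it stands. The module is installed in compiled form; this text tells all that it offers.
- The arm moves only by the tool carry_out, never from a script. Its arguments are lists of equal length, an entry for each row: "offset": the shift along the tool's x, y, z in cm, a list of three; "delta_rot": the turn, a rotation vector about the tool's x, y, z in degrees, a list of three. A call has exactly 5 rows; each row shifts and turns the commanded pose from where the row before left it, along the tool's axes as they then stand; what a row does not reach is not made up. A row lasts 1/12 s, in which the tool goes at most 41.7 mm and 7.16 degrees, less where a joint would pass 70% of its speed; a pose out of reach is approached as far as the arm can. A call is refused whole if a number of a shift passes 4.17 or a number of a turn 7.16, either way. A call with a gripper value outside its range is refused whole. "fingers" is the opening, from -1 (shut) to 1 (fully open), set as the call begins (left out, the last holds). The fingers move at their own pace and stop on an object; "newtons" is the grip in N (left out, the last holds). Time passes only in rows, so rows that do not move let the fingers close, or fill a call up. It gives the time, the measured TCP pose, the force and the opening at its end, in the units of the state.
- read_state(): the state, without advancing time (a new reading comes with each control period).
- read_camera(name): name is "scene" or "top" or "wrist"; returns (picture, depth): 420x560x3 uint8, red, green, blue; 420x560 float32, m along the optical axis (not along the pixel's ray), 0 where there is no reading.
- get_calibration(name): a dict with "fx", "fy", "cx", "cy" (pixels), "R" (3x3) and "t" (3): a world point X has camera coordinates R X + t; the wrist camera has in their place "mount" (4x4, takes a point from camera to tool coordinates, whose origin is the TCP and whose axes are the tool frame's). Camera axes: x right, y down, z forward; pixel columns grow to the right and rows downward; lengths in m; the calibration is good to about 2 mm. A picture is of the moment at which its call begins: read the wrist's pose just before it. get_calibration takes no time and is no camera call.
- finish_job(): hands the job in, once; it reports no verdict.
The state is a dict: "time": time; "q": joint angles; "joint_vel": joint speeds; "joint_torque": joint torques, N m; "tool_pos": TCP position; "tcp_rot": TCP orientation; "wrist_force": force on the tool from outside, world axes, zero at the start; "torque": the same for the moment, N m; "width": opening from 0.0 (shut) to 1.0 (fully open).
Only numpy, scipy, OpenCV 4.12 (cv2) and the standard library are available. Lean on these libraries where they do the work, as an engineer would, in place of code of your own. Each camera call takes 0.05 s, during which the arm holds its last target. There are 200 camera calls.

## Working session

There is one attempt and no reset: what is moved stays moved. The work goes in short steps, Python scripts to look and compute and a tool call to move; the robot and the scene stay as the last step left them, time stands still between calls to the robot, and variables do not carry over. Pictures are saved under pics/ and viewed, about 8 in all and at most 12, crops included, and the job is handed in when it is done.

Besides the shell and the picture viewer there is one more tool, called as name(argument=value, ...) on one line, values as JSON. carry_out: Moves the arm, as the interface text tells. Its arguments: {"type":"object","properties":{"offset":{"type":"array"},"delta_rot":{"type":"array"},"fingers":{"type":"number"},"newtons":{"type":"number"}},"required":["offset","delta_rot"]}

```bash
mkdir -p pics; cat > h.py <<'E'
from workcell import *
import numpy as np, cv2
from scipy.spatial.transform import Rotation as Ro
def cloud(n):
    p,d=read_camera(n);c=get_calibration(n)
    v,u=np.mgrid[:420,:560]
    P=np.stack([(u-c['cx'])/c['fx']*d,(v-c['cy'])/c['fy']*d,d],-1)
    W=(P-np.array(c['t']))@np.array(c['R'])
    W[d==0]=np.nan
    return p,W
E
python3 - <<'E'
from h import *
s=read_state();print(s['time'],s['tool_pos'],s['tcp_rot'],s['wrist_force'],s['width'])
print(np.round(Ro.from_rotvec(s['tcp_rot']).as_matrix(),3))
for n in('top','scene'):
    p,W=cloud(n);np.savez(f'/tmp/{n}.npz',p=p,W=W);cv2.imwrite(f'pics/{n}.png',p[:,:,::-1])
    print(n,get_calibration(n))
E
```

```text
0.0 [0.29186209 0.60772079 0.19572791] [-0.87458756  1.39041702  0.87266286] [-0.94067524  0.03914346  0.55613963] 1.002323372038617
[[-0.001 -0.901  0.433]
 [-0.002  0.433  0.901]
 [-1.     0.    -0.002]]
top {'fx': 478.5581425727105, 'fy': 478.5581425727105, 'cx': 273.21365805368305, 'cy': 217.1788314620772, 'R': array([[-0.00775619, -0.99995764, -0.00495645],
       [-0.98375756,  0.00851926, -0.17929999],
       [ 0.17933462,  0.00348526, -0.98378196]]), 't': array([-0.00411051,  0.60679718,  1.01405034])}
scene {'fx': 381.51935068036175, 'fy': 381.51935068036175, 'cx': 276.8479391202369, 'cy': 205.7011708397392, 'R': array([[-0.85871548,  0.51232099, -0.01161594],
       [ 0.33450231,  0.54320834, -0.7700863 ],
       [-0.3882215 , -0.66517058, -0.63783396]]), 't': array([ 0.52239774, -0.10110885,  1.14394626])}
```

View pics/top.png

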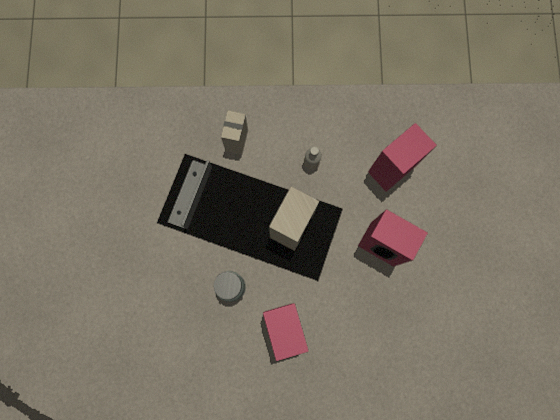

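View pics/scene.png

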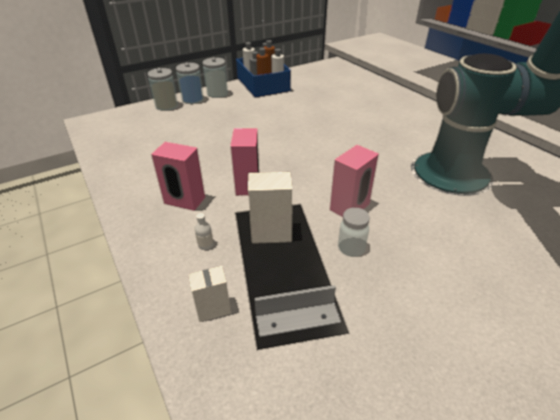

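The top view shows the white carton at about (293,218) on the black mat and the stop at about (188,195). The jar is at (229,288), the bottle at (313,158) and the small carton at (234,130). The three pink cartons at (403,158), (393,238) and (286,332) are decoys. The only large white carton is the one on the mat, so that is the target. Next I measure it.

```bash
python3 - <<'E'
from h import *
z=np.load('/tmp/top.npz');p,W=z['p'],z['W']
dark=(p.max(2)<45)&(W[...,2]<.02)
n,l,st,c=cv2.connectedComponentsWithStats(dark.astype(np.uint8))
for i in np.argsort(-st[1:,4])[:2]+1:
    m=l==i; print('mat',st[i],c[i],cv2.minAreaRect(W[m][:,:2].astype(np.float32)), W[m][:,2].mean())
s=slice
def box(name,u0,u1,v0,v1,lo,hi):
    m=np.zeros(p.shape[:2],bool);m[v0:v1,u0:u1]=1
    m&=(W[...,2]>lo)&(W[...,2]<hi)
    X=W[m]; print(name,m.sum(),X.mean(0),cv2.minAreaRect(X[:,:2].astype(np.float32)))
    r=cv2.minAreaRect(X[:,:2].astype(np.float32));print(cv2.boxPoints(r).round(4).tolist())
box('carton',255,330,170,260,.155,.175)
box('stop',160,215,145,235,.045,.07)
box('jar',205,255,260,310,.09,.11)
box('drop',295,330,135,175,.05,.11)
box('small',215,255,105,165,.09,.11)
box('pink1',365,440,115,195,.12,.2)
box('pink2',355,430,205,275,.12,.2)
box('pink3',255,315,300,370,.08,.2)
a=cv2.resize(p[100:300,150:350],(600,600),interpolation=2);cv2.imwrite('pics/crop.png',a[:,:,::-1])
E
```

```text
mat [ 157  154  185  127 9351] [251.41589135 219.20553951] ((0.6211915016174316, 0.047353580594062805), (0.39816078543663025, 0.17863887548446655), 69.74807739257812) 0.0033761480162503342
mat [193 172   3   4   7] [194.14285714 173.57142857] ((0.7217038869857788, 0.17795322835445404), (0.006764890160411596, 0.005228130612522364), 43.60213088989258) 0.01212152243845097
carton 1513 [ 0.59291801 -0.05127011  0.16320703] ((0.5937111377716064, -0.051428452134132385), (0.06497564911842346, 0.09554721415042877), 61.3294677734375)
[[0.5361999869346619, -0.05700000002980232], [0.6200000047683716, -0.10289999842643738], [0.651199996471405, -0.04580000042915344], [0.5673999786376953, -0.0]]
stop 276 [0.66316959 0.1658377  0.05604381] ((0.6644244194030762, 0.16622287034988403), (0.007492991164326668, 0.15932023525238037), 69.85903930664062)
[[0.5882999897003174, 0.19009999930858612], [0.7379000186920166, 0.13529999554157257], [0.7404999732971191, 0.14229999482631683], [0.5909000039100647, 0.1972000002861023]]
jar 608 [0.45470868 0.08750217 0.10020446] ((0.45478829741477966, 0.08723477274179459)
[... 1196 characters left out ...]
8595, -0.23240000009536743]]
pink2 1796 [ 0.54773214 -0.25708529  0.15728053] ((0.5499074459075928, -0.25999391078948975), (0.09519115090370178, 0.06693992763757706), 59.045799255371094)
[[0.4966999888420105, -0.28360000252723694], [0.554099977016449, -0.3179999887943268], [0.6031000018119812, -0.23639999330043793], [0.5457000136375427, -0.20200000703334808]]
pink3 1710 [ 0.3630172  -0.03105576  0.15983558] ((0.36294153332710266, -0.030549809336662292), (0.09511235356330872, 0.0660652369260788), 15.688865661621094)
[[0.30820000171661377, -0.011599999852478504], [0.3260999917984009, -0.07519999891519547], [0.41769999265670776, -0.0494999997317791], [0.39980000257492065, 0.014100000262260437]]
```

View pics/crop.png

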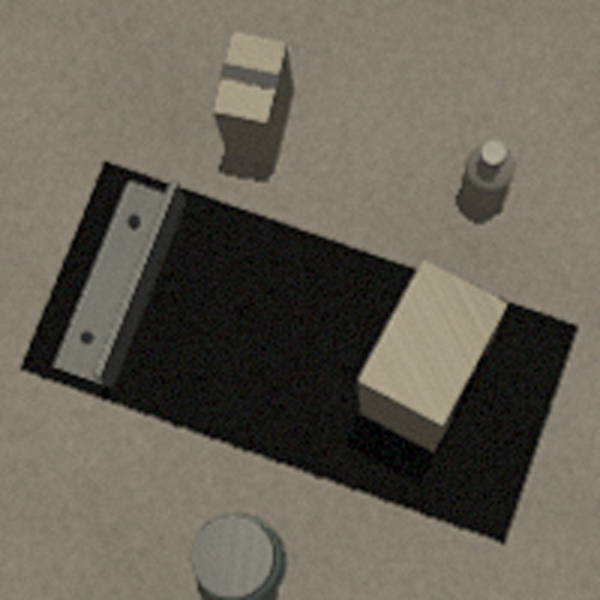

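carry_out(offset=[[-1.2,-2.77,-2.69],[-1.2,-2.77,-2.69],[-1.2,-2.77,-2.69],[-1.2,-2.77,-2.69],[-1.2,-2.77,-2.69]], delta_rot=[[0,0,0],[0,0,0],[0,0,0],[0,0,0],[0,0,0]], fingers=0.3)

```text
time: 0.52
tool_pos: [0.3588, 0.4253, 0.2569]
tcp_rot: [-0.874, 1.389, 0.874]
wrist_force: [1.2, -0.6, 0.9]
width: 0.647
```

carry_out(offset=[[0,-2.77,-2.69],[0,-2.77,-2.69],[0,-2.77,-2.69],[0,-2.77,-2.69],[0,-2.77,-2.69]], delta_rot=[[0,0,0],[0,0,0],[0,0,0],[0,0,0],[0,0,0]])

```text
time: 0.93
tool_pos: [0.4254, 0.2441, 0.2567]
tcp_rot: [-0.874, 1.389, 0.874]
wrist_force: [1.3, -0.1, 0.2]
width: 0.649
```

carry_out(offset=[[0,-2.77,-2.69],[0,-2.77,-2.69],[0,-2.77,-2.69],[0,-2.77,-2.69],[0,-2.77,-2.69]], delta_rot=[[0,0,0],[0,0,0],[0,0,0],[0,0,0],[0,0,0]])

```text
time: 1.35
tool_pos: [0.492, 0.063, 0.2568]
tcp_rot: [-0.873, 1.389, 0.874]
wrist_force: [0.0, 1.1, -0.7]
width: 0.654
```

carry_out(offset=[[0,-2.77,-2.69],[0,-2.77,-2.69],[0,-2.77,-2.69],[0,-2.77,-2.69],[0,-2.77,-2.69]], delta_rot=[[0,0,0],[0,0,0],[0,0,0],[0,0,0],[0,0,0]])

```text
time: 1.77
tool_pos: [0.5586, -0.1183, 0.2566]
tcp_rot: [-0.873, 1.389, 0.874]
wrist_force: [1.3, 0.6, 0.2]
width: 0.65
```

carry_out(offset=[[0,0,0],[0,0,0],[0,0,0],[0,0,0],[0,0,0]], delta_rot=[[6.2,0,0],[6.2,0,0],[6.2,0,0],[6.2,0,0],[6.2,0,0]])

```text
time: 2.18
tool_pos: [0.5583, -0.1166, 0.2563]
tcp_rot: [-0.451, 1.524, 0.452]
wrist_force: [0.2, 0.5, 0.0]
width: 0.65
```

carry_out(offset=[[0,0,0],[0,0,0],[0,0,0],[0,0,0],[0,0,0]], delta_rot=[[6.2,0,0],[6.2,0,0],[6.2,0,0],[6.2,0,0],[6.2,0,0]])

```text
time: 2.6
tool_pos: [0.5583, -0.1163, 0.2564]
tcp_rot: [-0.028, 1.572, 0.028]
wrist_force: [-0.8, -0.2, 0.4]
width: 0.65
```

carry_out(offset=[[0,0,0],[0,0,0],[0,0,0],[0,0,0],[0,0,0]], delta_rot=[[6.2,0,0],[6.2,0,0],[6.2,0,0],[6.2,0,0],[6.2,0,0]])

```text
time: 3.02
tool_pos: [0.5583, -0.1163, 0.2564]
tcp_rot: [0.396, 1.535, -0.396]
wrist_force: [-0.5, 0.0, 0.1]
width: 0.649
```

carry_out(offset=[[3,0,0],[3,0,0],[3,0,0],[3,0,0],[0,2,0]], delta_rot=[[0,0,0],[0,0,0],[0,0,0],[0,0,0],[0,0,0]])

```text
time: 3.43
tool_pos: [0.5613, -0.0995, 0.1288]
tcp_rot: [0.393, 1.549, -0.396]
wrist_force: [-1.7, 0.3, -1.9]
width: 0.65
```

carry_out(offset=[[0,0.6,0],[0,0.6,0],[0,0.6,0],[0,0.6,0],[0,0.6,0]], delta_rot=[[0,0,0],[0,0,0],[0,0,0],[0,0,0],[0,0,0]])

```text
time: 3.85
tool_pos: [0.5839, -0.0724, 0.1386]
tcp_rot: [0.392, 1.532, -0.392]
wrist_force: [-0.2, -0.1, 0.3]
width: 0.648
```

```bash
python3 - <<'E'
from h import *
p,W=cloud('scene');cv2.imwrite('pics/s2.png',p[120:360,150:450,::-1].repeat(2,0).repeat(2,1))
s=read_state();print(s['tool_pos'],s['wrist_force'])
E
```

```text
[ 0.5842474  -0.07143552  0.13841158] [0.65939219 0.21514359 0.68691185]
```

View pics/s2.png

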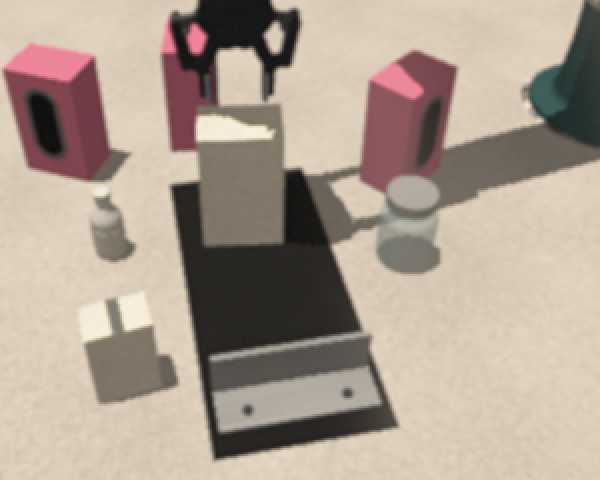

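The picture shows the fingers at about (235,85) against the carton's upper rear edge, with the carton at (240,175) barely leaning. The bystanders haven't moved, so I keep pushing.

carry_out(offset=[[0,0.6,0],[0,0.6,0],[0,0.6,0],[0,0.6,0],[0,0.6,0]], delta_rot=[[0,0,0],[0,0,0],[0,0,0],[0,0,0],[0,0,0]])

```text
time: 4.32
tool_pos: [0.5973, -0.0457, 0.1371]
tcp_rot: [0.392, 1.535, -0.392]
wrist_force: [0.2, 0.5, 0.2]
width: 0.655
```

carry_out(offset=[[0,0.6,0],[0,0.6,0],[0,0.6,0],[0,0.6,0],[0,0,0]], delta_rot=[[0,0,0],[0,0,0],[0,0,0],[0,0,0],[0,0,0]])

```text
time: 4.73
tool_pos: [0.6091, -0.024, 0.1371]
tcp_rot: [0.392, 1.535, -0.391]
wrist_force: [-0.8, -0.4, -0.1]
width: 0.649
```

```bash
python3 - <<'E'
from h import *
p,W=cloud('scene');cv2.imwrite('pics/s3.png',p[120:360,150:450,::-1].repeat(2,0).repeat(2,1))
s=read_state();print(s['tool_pos'],s['wrist_force'])
E
```

```text
[ 0.60884921 -0.02455008  0.13704809] [-0.0096033  -0.17784494 -0.2752754 ]
```

View pics/s3.png

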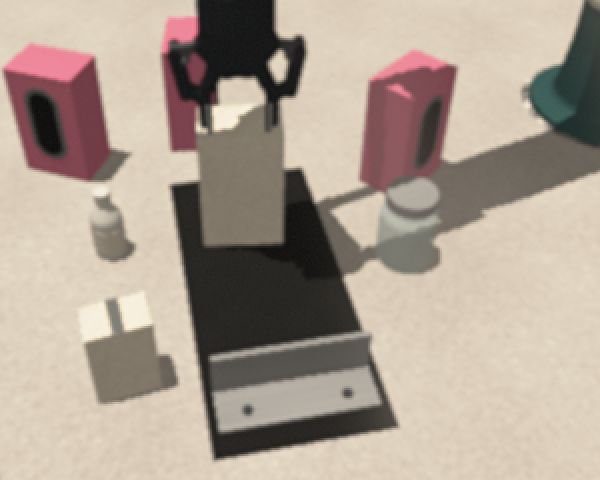

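```bash
python3 - <<'E'
from h import *
cx=np.array([.480,.877]);cy=np.array([-.877,.480])
for n in('scene','top'):
    p,W=cloud(n)
    a=(W[...,:2]-[.5937,-.0514])@cx;b=(W[...,:2]-[.5937,-.0514])@cy
    for lo in np.arange(.01,.22,.02):
        m=(abs(b)<.06)&(abs(a)<.2)&(W[...,2]>lo)&(W[...,2]<lo+.02)
        w=m&(p.min(2)>60); k=m&(p.max(2)<50)
        f=lambda m:np.percentile(a[m],[2,50,98]).round(3).tolist()+[int(m.sum())] if m.sum()>8 else ''
        print(n,round(lo,2),f(w),'dark',f(k))
    cv2.imwrite(f'pics/{n}4.png',p[100:300,150:350,::-1].repeat(3,0).repeat(3,1))
E
```

```text
scene 0.01 [0.031, 0.033, 0.035, 244] dark 
scene 0.03 [0.03, 0.033, 0.035, 243] dark 
scene 0.05 [-0.169, 0.033, 0.035, 262] dark 
scene 0.07 [-0.034, 0.033, 0.035, 284] dark 
scene 0.09 [0.031, 0.033, 0.035, 288] dark 
scene 0.11 [-0.157, 0.033, 0.036, 307] dark 
scene 0.13 [-0.157, 0.033, 0.035, 348] dark 
scene 0.15 [-0.03, 0.019, 0.035, 811] dark 
scene 0.17 [0.034, 0.041, 0.044, 37] dark 
scene 0.19 [0.035, 0.041, 0.044, 70] dark [0.035, 0.038, 0.041, 17]
scene 0.21 [0.029, 0.042, 0.044, 38] dark [0.028, 0.042, 0.045, 117]
top 0.01  dark 
top 0.03 [-0.012, 0.008, 0.028, 13] dark [-0.198, -0.187, -0.033, 9]
top 0.05 [-0.022, 0.008, 0.028, 17] dark [-0.198, -0.186, -0.033, 24]
top 0.07 [-0.029, 0.001, 0.028, 18] dark [-0.198, -0.187, -0.033, 23]
top 0.09 [-0.026, 0.011, 0.029, 17] dark [-0.199, -0.185, -0.033, 29]
top 0.11 [-0.03, 0.003, 0.029, 20] dark [-0.198, -0.185, -0.033, 31]
top 0.13 [-0.031, -0.006, 0.023, 26] dark [-0.198, -0.034, -0.032, 20]
top 0.15 [-0.196, -0.016, 0.018, 1311] dark 
top 0.17  dark 
top 0.19  dark 
top 0.21  dark [0.017, 0.024, 0.042, 35]
```

View pics/top4.png

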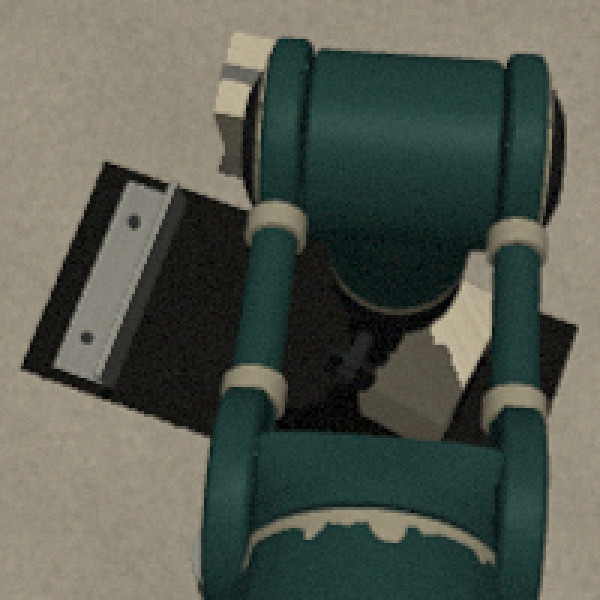

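```bash
python3 - <<'E'
from h import *
cx=np.array([.480,.877]);cy=np.array([-.877,.480])
p,W=cloud('scene')
a=(W[...,:2]-[.5937,-.0514])@cx;b=(W[...,:2]-[.5937,-.0514])@cy
m=(abs(b)<.07)&(a>.037)&(a<.1)&(W[...,2]>.1)
for lo in np.arange(.1,.24,.01):
    k=m&(W[...,2]>lo)&(W[...,2]<=lo+.01);print(round(lo,2),k.sum(),a[k].mean() if k.any() else '',np.percentile(b[k],[0,25,50,75,100]).round(3) if k.any() else '')
v,u=np.where(m);print('px',u.min(),u.max(),v.min(),v.max())
for (uu,vv) in [(253,184),(253,180),(285,184),(285,180),(270,190)]:print(uu,vv,p[vv,uu],W[vv,uu].round(3),a[vv,uu].round(3),b[vv,uu].round(3))
p,W=cloud('wrist') if 0 else read_camera('wrist');cv2.imwrite('pics/w.png',p[:,:,::-1])
c=get_calibration('scene')
x=np.array(read_state()['tool_pos']);X=np.array(c['R'])@x+c['t'];print('tcp px',c['fx']*X[0]/X[2]+c['cx'],c['fy']*X[1]/X[2]+c['cy'])
E
```

```text
0.1 0  
0.11 0  
0.12 0  
0.13 0  
0.14 0  
0.15 0  
0.16 0  
0.17 6 0.04026617015828624 [-0.036 -0.033 -0.002  0.029  0.032]
0.18 25 0.04022750223394476 [-0.042 -0.034 -0.031  0.029  0.038]
0.19 44 0.03983092265252488 [-0.043 -0.037 -0.031  0.031  0.038]
0.2 40 0.04010018222689317 [-0.043 -0.037 -0.032  0.029  0.038]
0.21 42 0.040238514458607266 [-0.044 -0.035 -0.03   0.031  0.042]
0.22 99 0.0417409103275184 [-0.061 -0.043 -0.029  0.037  0.056]
0.23 103 0.04208801739974025 [-0.063 -0.051 -0.029  0.041  0.058]
px 233 310 0 186
253 184 [151 141 125] [ 0.644 -0.033  0.184] 0.041 -0.036
253 180 [69 68 65] [ 0.644 -0.032  0.195] 0.041 -0.035
285 184 [100  96  88] [0.587 0.001 0.184] 0.043 0.031
285 180 [72 71 67] [0.586 0.    0.193] 0.042 0.031
270 190 [132 122 108] [ 0.61  -0.022  0.162] 0.034 -0.0
tcp px 270.1732936768944 198.0024086303054
```

View pics/w.png

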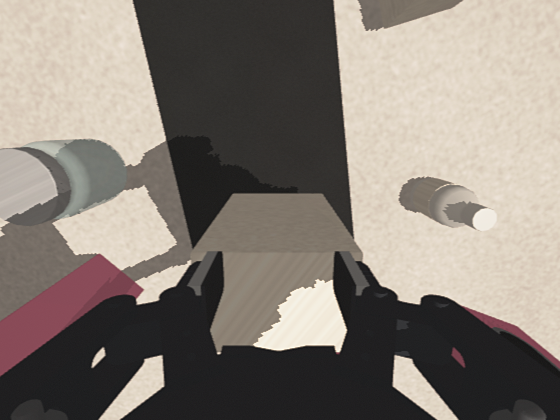

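The fingertips are visible at z ≈ 0.18, at crop pixels (207,125) and (270,125). That is about 4 cm above the reported TCP, so they passed over the carton without touching it. The carton is still upright and unmoved. I'll trust the cameras, go back and come in about 4 cm lower.

carry_out(offset=[[-1,0,0],[0,-3.5,0],[0,-3.5,0],[0,-3.5,0],[0,0,0]], delta_rot=[[0,0,0],[0,0,0],[0,0,0],[0,0,0],[0,0,0]])

```text
time: 5.4
tool_pos: [0.5557, -0.1219, 0.1479]
tcp_rot: [0.392, 1.535, -0.397]
wrist_force: [1.0, 0.0, 0.3]
width: 0.649
```

carry_out(offset=[[1.5,0,0],[1.5,0,0],[1.5,0,0],[0.2,0,0],[0,0,0]], delta_rot=[[0,0,0],[0,0,0],[0,0,0],[0,0,0],[0,0,0]])

```text
time: 5.82
tool_pos: [0.5573, -0.1171, 0.0994]
tcp_rot: [0.393, 1.537, -0.392]
wrist_force: [0.7, -0.1, -0.5]
width: 0.651
```

carry_out(offset=[[0,1,0],[0,1,0],[0,1,0],[0,1,0],[0,1,0]], delta_rot=[[0,0,0],[0,0,0],[0,0,0],[0,0,0],[0,0,0]])

```text
time: 6.23
tool_pos: [0.5834, -0.0722, 0.101]
tcp_rot: [0.391, 1.534, -0.391]
wrist_force: [-0.2, -0.6, 1.1]
width: 0.647
```

```bash
cat >> h.py <<'E'
def front():
    cx=np.array([.480,.877]);cy=np.array([-.877,.480])
    p,W=cloud('scene')
    a=(W[...,:2]-[.5937,-.0514])@cx;b=(W[...,:2]-[.5937,-.0514])@cy
    for lo in (.01,.04,.07,.1,.13,.16):
        m=(abs(b)<.05)&(a>-.1)&(a<.25)&(W[...,2]>lo)&(W[...,2]<lo+.02)&(p.min(2)>60)
        if m.sum()>8: print(lo,np.percentile(a[m],[5,50,95]).round(3),m.sum())
    s=read_state();print(s['time'],s['tool_pos'],s['wrist_force']);return p
E
python3 -c "from h import *;front()"
```

```text
0.01 [0.034 0.229 0.24 ] 488
0.04 [0.038 0.23  0.24 ] 586
0.07 [0.042 0.044 0.046] 238
0.1 [0.046 0.048 0.05 ] 253
0.13 [0.051 0.053 0.055] 284
0.16 [-0.006  0.026  0.055] 984
6.2833 [ 0.58416026 -0.0706632   0.1008327 ] [0.81372264 1.69909412 0.00185875]
```

The carton is now leaning about 8° with its lower edge in place. I keep pushing.

carry_out(offset=[[0,0.6,0],[0,0.6,0],[0,0.6,0],[0,0.6,0],[0,0.6,0]], delta_rot=[[0,0,0],[0,0,0],[0,0,0],[0,0,0],[0,0,0]])

```text
time: 6.7
tool_pos: [0.5968, -0.0466, 0.1]
tcp_rot: [0.392, 1.535, -0.392]
wrist_force: [0.4, -0.1, -1.3]
width: 0.649
```

carry_out(offset=[[0,0.6,0],[0,0.6,0],[0,0.6,0],[0,0.6,0],[0,0,0]], delta_rot=[[0,0,0],[0,0,0],[0,0,0],[0,0,0],[0,0,0]])

```text
time: 7.12
tool_pos: [0.6087, -0.025, 0.1001]
tcp_rot: [0.392, 1.535, -0.391]
wrist_force: [-0.6, -0.1, -0.3]
width: 0.649
```

```bash
python3 -c "from h import *;front()"
```

```text
0.01 [0.228 0.234 0.241] 277
0.04 [0.186 0.192 0.239] 713
0.07 [0.038 0.11  0.184] 1323
0.13 [0.035 0.04  0.043] 22
0.16 [0.034 0.04  0.043] 52
7.1667 [ 0.60839158 -0.02545146  0.10007213] [-0.3337592   0.36175177  0.22413895]
```

The carton has fallen flat, with its upper side at about 0.07. I retreat and measure.

carry_out(offset=[[-2,0,0],[0,-3.5,0],[0,-3.5,0],[0,-3.5,0],[0,-1,0]], delta_rot=[[0,0,0],[0,0,0],[0,0,0],[0,0,0],[0,0,0]])

```text
time: 7.58
tool_pos: [0.5506, -0.1303, 0.12]
tcp_rot: [0.392, 1.536, -0.395]
wrist_force: [0.6, -0.8, 0.7]
width: 0.645
```

```bash
cat >> h.py <<'E'
M=np.array([.621,.0474]);m_=np.array([.345,.9385]);n_=np.array([-.9385,.345])
def lying(n='scene'):
    p,W=cloud(n)
    X=(W[...,:2]-M)@m_;Y=(W[...,:2]-M)@n_
    k=(W[...,2]>.06)&(W[...,2]<.075)&(X>-.15)&(X<.14)&(abs(Y)<.11)
    q=k.astype(np.uint8);nn,l,st,_=cv2.connectedComponentsWithStats(q);k=l==1+np.argmax(st[1:,4])
    r=cv2.minAreaRect(np.stack([X[k],Y[k]],-1).astype(np.float32))
    print('mat frame rect',r,k.sum());print(cv2.boxPoints(r).round(4).tolist())
    s=read_state();d=np.array(s['tool_pos'])[:2]-M
    print(s['time'],'tcp mat',d@m_,d@n_,s['tool_pos'],s['wrist_force']);return p
E
python3 - <<'E'
from h import *
p=lying();lying('top')
cv2.imwrite('pics/s5.png',p[120:360,150:450,::-1].repeat(2,0).repeat(2,1))
E
```

```text
mat frame rect ((0.016031630337238312, -0.02724074199795723), (0.0949057787656784, 0.163716122508049), 81.5592041015625) 2587
[[-0.07190000265836716, -0.062199998646974564], [0.09000000357627869, -0.08619999885559082], [0.10400000214576721, 0.007699999958276749], [-0.057999998331069946, 0.031700000166893005]]
7.6333 tcp mat -0.19102391219714174 0.004653463507262708 [ 0.55071593 -0.13030475  0.12004681] [-0.55226784 -0.49707473 -0.16330609]
mat frame rect ((0.015014030039310455, -0.02645227313041687), (0.09609230607748032, 0.16097958385944366), 81.6697006225586) 3014
[[-0.07159999758005142, -0.062300000339746475], [0.0877000018954277, -0.08569999784231186], [0.10159999877214432, 0.009399999864399433], [-0.05770000070333481, 0.03269999846816063]]
7.6833 tcp mat -0.18909771234031267 0.0041008070055829375 [ 0.55189936 -0.12868737  0.12015741] [0.58130583 0.15377898 0.70082048]
```

View pics/s5.png

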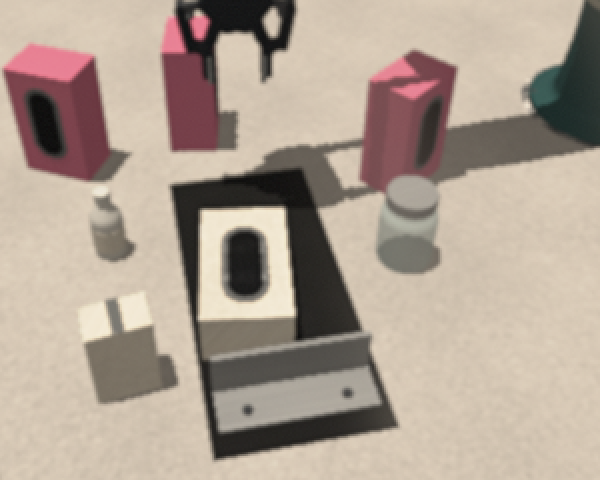

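The carton lies flat with its oval opening up at (245,262), its top near the stop at (245,335), yaw −8.4° and offset −27 mm. The bystanders are unmoved. I align the fingers with the stop, come down behind the carton and check the real tip height.

carry_out(offset=[[0,0,0],[0,0,0],[0,3,1.3],[0,3,1.3],[0,0,0]], delta_rot=[[-4.2,0,0],[-4.2,0,0],[0,0,0],[0,0,0],[0,0,0]])

```text
time: 8.1
tool_pos: [0.6023, -0.0753, 0.1207]
tcp_rot: [0.278, 1.55, -0.273]
wrist_force: [1.0, -0.4, 0.8]
width: 0.649
```

carry_out(offset=[[2,0,0],[2,0,0],[2,0,0],[1,0,0],[0,0,0]], delta_rot=[[0,0,0],[0,0,0],[0,0,0],[0,0,0],[0,0,0]])

```text
time: 8.52
tool_pos: [0.5956, -0.0784, 0.0468]
tcp_rot: [0.277, 1.559, -0.277]
wrist_force: [-0.3, -0.5, -0.2]
width: 0.649
```

```bash
cat >> h.py <<'E'
def tips():
    p,W=cloud('scene');s=read_state();x=np.array(s['tool_pos'])
    X=(W[...,:2]-x[:2])@m_;Y=(W[...,:2]-x[:2])@n_
    k=(abs(X)<.02)&(abs(Y)<.06)&(W[...,2]>.015)
    for lo in np.arange(.01,.15,.01):
        j=k&(W[...,2]>lo)&(W[...,2]<=lo+.01)
        if j.sum(): print(round(lo,2),j.sum(),np.percentile(X[j],[10,90]).round(3),np.percentile(Y[j],[5,95]).round(3))
    print(s['time'],x,s['tcp_rot'],'mat',(x[:2]-M)@m_,(x[:2]-M)@n_)
E
python3 -c "from h import *;tips()"
```

```text
0.08 4 [-0.01   0.008] [-0.026  0.032]
0.09 36 [0.005 0.011] [-0.04   0.036]
0.1 47 [-0.005  0.011] [-0.042  0.038]
0.11 43 [0.005 0.011] [-0.041  0.039]
0.12 41 [0.006 0.012] [-0.043  0.038]
0.13 108 [-0.003  0.012] [-0.054  0.052]
0.14 118 [-0.008  0.013] [-0.056  0.055]
8.5667 [ 0.59686252 -0.07884089  0.04860085] [ 0.277188    1.55635662 -0.27698556] mat -0.12680450527546405 -0.02090007815710735
```

carry_out(offset=[[1.5,0,0],[1.5,0,0],[1.5,0,0],[0.6,0,0],[0,0,0]], delta_rot=[[0,0,0],[0,0,0],[0,0,0],[0,0,0],[0,0,0]])

```text
time: 8.98
tool_pos: [0.5976, -0.0795, -0.0014]
tcp_rot: [0.278, 1.554, -0.277]
wrist_force: [-0.4, -0.3, 0.3]
width: 0.652
```

```bash
python3 -c "from h import *;tips()"
```

```text
0.03 1 [-0.002 -0.002] [0.026 0.026]
0.04 24 [0.    0.012] [-0.039  0.037]
0.05 37 [0.005 0.011] [-0.041  0.037]
0.06 38 [0.005 0.011] [-0.043  0.037]
0.07 36 [0.004 0.012] [-0.042  0.038]
0.08 73 [0.004 0.013] [-0.052  0.051]
0.09 131 [-0.008  0.013] [-0.056  0.056]
0.1 114 [-0.008  0.016] [-0.056  0.054]
0.11 109 [0.009 0.017] [-0.056  0.056]
0.12 115 [0.007 0.018] [-0.055  0.055]
0.13 188 [0.004 0.018] [-0.057  0.055]
0.14 175 [-0.003  0.012] [-0.053  0.056]
9.0333 [ 5.98340978e-01 -7.96057496e-02 -4.38239511e-04] [ 0.27741849  1.5528825  -0.27737527] mat -0.12701225862319207 -0.022551491283601652
```

carry_out(offset=[[0,1.5,0],[0,1.5,0],[0,0.8,0],[0,0.5,0],[0,0.5,0]], delta_rot=[[0,0,0],[0,0,0],[0,0,0],[0,0,0],[0,0,0]])

```text
time: 9.45
tool_pos: [0.6157, -0.0339, -0.0001]
tcp_rot: [0.276, 1.552, -0.277]
wrist_force: [-0.1, -2.7, 1.7]
width: 0.648
```

carry_out(offset=[[0,0.4,0],[0,0.4,0],[0,0.4,0],[0,0.3,0],[0,0,0]], delta_rot=[[0,0,0],[0,0,0],[0,0,0],[0,0,0],[0,0,0]])

```text
time: 9.87
tool_pos: [0.6201, -0.02, -0.0009]
tcp_rot: [0.278, 1.553, -0.277]
wrist_force: [0.3, 1.0, 0.3]
width: 0.65
```

```bash
python3 -c "from h import *;lying()"
```

```text
mat frame rect ((0.01989084482192993, -0.022008787840604782), (0.09775389730930328, 0.18622948229312897), 86.36841583251953) 2747
[[-0.07609999924898148, -0.0649000033736229], [0.10970000177621841, -0.07670000195503235], [0.11590000241994858, 0.020899999886751175], [-0.06989999860525131, 0.03269999846816063]]
9.9167 tcp mat -0.06368332735125673 -0.022060296744361153 [ 0.6197326  -0.01999059 -0.00116892] [ 1.41306066 -0.13770459 -0.94644303]
```

carry_out(offset=[[0,0.3,0],[0,0.3,0],[0,0.3,0],[0,0.2,0],[0,0.1,0]], delta_rot=[[0,0,0],[0,0,0],[0,0,0],[0,0,0],[0,0,0]])

```text
time: 10.33
tool_pos: [0.6239, -0.0088, -0.0013]
tcp_rot: [0.277, 1.554, -0.277]
wrist_force: [-0.2, -0.5, -1.0]
width: 0.655
```

carry_out(offset=[[0,0.1,0],[0,0.1,0],[0,0.1,0],[0,0.1,0],[0,0,0]], delta_rot=[[0,0,0],[0,0,0],[0,0,0],[0,0,0],[0,0,0]])

```text
time: 10.75
tool_pos: [0.626, -0.0064, -0.0007]
tcp_rot: [0.276, 1.552, -0.278]
wrist_force: [0.4, -5.4, -1.4]
width: 0.649
```

```bash
python3 -c "from h import *;lying()"
```

```text
mat frame rect ((0.036472491919994354, -0.019766293466091156), (0.09683539718389511, 0.18873712420463562), 88.45176696777344) 2847
[[-0.05920000001788139, -0.06560000032186508], [0.12950000166893005, -0.07069999724626541], [0.13210000097751617, 0.026100000366568565], [-0.05660000070929527, 0.031199999153614044]]
10.8 tcp mat -0.048823124381992676 -0.023155830467217222 [ 0.62588871 -0.00641964 -0.00074845] [-0.21437896 -5.75779063 -1.06147413]
```

carry_out(offset=[[0,0.1,0],[0,0.1,0],[0,0.1,0],[0,0,0],[0,0,0]], delta_rot=[[0,0,0],[0,0,0],[0,0,0],[0,0,0],[0,0,0]])

```text
time: 11.22
tool_pos: [0.6279, -0.0051, -0.0002]
tcp_rot: [0.276, 1.55, -0.279]
wrist_force: [1.1, -8.2, -0.2]
width: 0.647
```

carry_out(offset=[[0,0.1,0],[0,0.1,0],[0,0.1,0],[0,0,0],[0,0,0]], delta_rot=[[0,0,0],[0,0,0],[0,0,0],[0,0,0],[0,0,0]])

```text
time: 11.63
tool_pos: [0.6281, -0.0046, -0.0002]
tcp_rot: [0.272, 1.551, -0.281]
wrist_force: [-1.0, -16.4, 1.5]
width: 0.647
```

carry_out(offset=[[0,-1,0],[0,-3,0],[0,-3,0],[0,-3,0],[0,0,0]], delta_rot=[[0,0,0],[0,0,0],[0,0,0],[0,0,0],[0,0,0]])

```text
time: 12.05
tool_pos: [0.591, -0.0971, -0.0011]
tcp_rot: [0.279, 1.554, -0.28]
wrist_force: [-1.1, 0.3, -0.7]
width: 0.647
```

```bash
python3 - <<'E'
from h import *
p=lying();lying('top')
p,W=cloud('top');X=(W[...,:2]-M)@m_;Y=(W[...,:2]-M)@n_
k=(W[...,2]>.045)&(W[...,2]<.0595)&(X>.11)&(X<.15)&(abs(Y)<.09)
print('stop top',cv2.minAreaRect(np.stack([X[k],Y[k]],-1).astype(np.float32)))
a=p[130:260,150:350,::-1].repeat(4,0).repeat(4,1);cv2.imwrite('pics/t6.png',a)
E
```

```text
mat frame rect ((0.04761633649468422, -0.018612951040267944), (0.1675504446029663, 0.09529060125350952), 0.09321187436580658) 2821
[[-0.03620000183582306, 0.02889999933540821], [-0.03610000014305115, -0.06639999896287918], [0.1315000057220459, -0.06610000133514404], [0.13130000233650208, 0.029200000688433647]]
12.1 tcp mat -0.14394264650466493 -0.02195639017478663 [ 0.59194026 -0.09529263 -0.00089331] [-0.73759286 -0.2556372  -0.83419588]
mat frame rect ((0.045920878648757935, -0.017401129007339478), (0.09606088697910309, 0.1648714542388916), 89.47724914550781) 3030
[[-0.03689999878406525, -0.06469999998807907], [0.12790000438690186, -0.06620000302791595], [0.12880000472068787, 0.029899999499320984], [-0.03610000014305115, 0.03139999881386757]]
12.15 tcp mat -0.1426333524723692 -0.022180596368466098 [ 0.59260251 -0.09414099 -0.00081209] [ 0.49905913  0.09279582 -1.04383713]
stop top ((0.12065541744232178, 0.0006279423832893372), (0.019533980637788773, 0.1582520306110382), 0.6343402862548828)
```

View pics/t6.png

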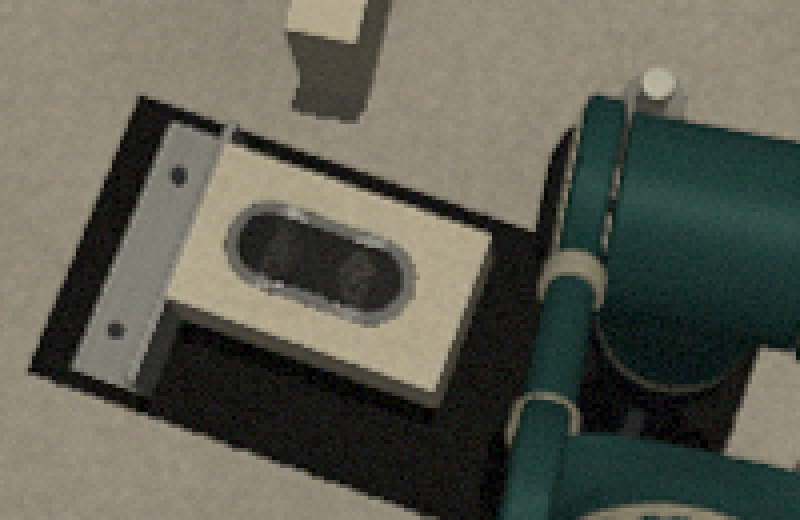

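The carton is flush: its end meets the stop along x≈195–235, aligned within 0.5°, with the opening up at (320,262). The rear edge is at −36.5 mm, which puts the top at +123.5 mm. I lift clear and do a last bystander check.

carry_out(offset=[[-3,0,0],[-4,0,0],[-4,0,0],[-4,0,0],[0,0,0]], delta_rot=[[0,0,0],[0,0,0],[0,0,0],[0,0,0],[0,0,0]])

```text
time: 12.62
tool_pos: [0.6, -0.0932, 0.1598]
tcp_rot: [0.276, 1.536, -0.275]
wrist_force: [1.7, 0.1, 1.7]
width: 0.649
```

```bash
python3 - <<'E'
from h import *
lying()
p,W=cloud('scene');W0=np.load('/tmp/scene.npz')['W']
for n,c,r in(('jar',(.455,.087),.05),('drop',(.745,-.099),.035),('small',(.806,.078),.055)):
    for w in(W0,W):
        k=(np.hypot(w[...,0]-c[0],w[...,1]-c[1])<r)&(w[...,2]>.03)&(w[...,2]<.11);print(n,w[k].mean(0).round(4),k.sum())
finish_job()
E
```

```text
mat frame rect ((0.04654699191451073, -0.018654324114322662), (0.16786430776119232, 0.09506557881832123), 0.10405786335468292) 2814
[[-0.03750000149011612, 0.028699999675154686], [-0.037300001829862595, -0.06629999727010727], [0.1306000053882599, -0.06599999964237213], [0.13040000200271606, 0.028999999165534973]]
12.6667 tcp mat -0.13955300034770105 -0.02702433532784941 [ 0.59821216 -0.09292093  0.15608464] [0.57682457 0.1295224  0.30670464]
jar [0.4679 0.0993 0.0775] 1044
jar [0.4679 0.0994 0.0773] 1050
drop [ 0.7524 -0.0904  0.0629] 379
drop [ 0.7522 -0.0904  0.0631] 378
small [0.8105 0.0909 0.0812] 1430
small [0.8105 0.0909 0.0812] 1432
the job is handed in; nothing more can be done
```

The white carton was pushed over onto its back, opening up, then pushed along the mat until its end was against the steel stop. I handed the job in at about 12.7 s with the fingers lifted clear.

- **Final position:** in the last checks the carton was within about 0.5° of square to the stop. Its end is flush as far as the cameras can resolve, about 1–2 mm. It sits about 18 mm to one side of the mat's middle line, fully within the stop's width. The last push reached about 16 N at the wrist.
- **Bystanders:** the jar, small bottle and small carton measured the same before and after, within 0.2 mm.
- **Disagreement:** with the fingers partly open, the cameras showed the tips about 4 cm higher than the reported TCP. The difference stayed the same at every height I checked. Because of it, my first push passed over the carton without touching it. I went by the cameras after that.
- **Measurement noise:** the final outlines gave the carton's length as 165–168 mm instead of 160, because they took in part of the stop plate. I judged flushness from the rear edge plus the known 160 mm length.

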